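# Clear the jig and hold the antenna bracket level over its pins

## Robot

A 6-joint arm with a two-finger parallel gripper is mounted at the origin on a cart in front of the work surface, level with it; the furniture and walls round the work are solid. World frame = base frame: x ahead of the robot, y to its left, z up, the work surface at z = 0. Lengths are in m, angles in rad, forces in N, time in s.
With the tool pointing down it reaches from about 0.25 to 0.725 m from the base axis. Payload 4 kg.
Tool frame: the origin (TCP) lies on the centre line of the jaws, within the pads' length; the fingertips stand 17 mm ahead of it and the grasp point (between the pads) lies 2 mm behind it; z points along the fingers, y is the line along which they close (so a half turn about z gives the same grasp; the last joint's range is limited). The gripper opens to 85 mm and grips with 20 to 120 N. Pads are 22 mm wide; open, the fingers measure 114 mm over their backs; the gripper's body (76 mm by 85 mm) begins 54 mm behind the grasp point. The pads swing forward as they close: fully open they stand 13 mm farther back than shut.
Start: joints at [1.338, 0.241, 0.005, 1.335, 0, 1.571], TCP at [0.115, 0.487, 0.248] pointing down, gripper open.
Joint ranges: [-2.72, 2.72], [-1.05, 1.87], [-1.09, 1.28], [-1.99, 2.15], [-1.42, 1.44], [-3.14, 3.14]. Speed limits (rad/s): [2.79, 2.79, 3.14, 3.14, 3.14, 3.14].

## Interface

Orientations are given as a unit quaternion [x, y, z, w].
In Python, from workcell import get_obs, imaging, order gives the robot as it stands.
- The arm moves only by the tool apply_moves, never from a script. Its argument "targets" is a list that holds one entry, the list of rows, each a list of 5 numbers: the shift along the world's x, y, z in units of 40 mm (1.0 is 40 mm), then the turn about the world's z in degrees, then the gripper command: -1 is shut, 1 is fully open, values between are in proportion. In form: [[[dx, dy, dz, turn, fingers], ...]]. A call has 1 to 8 rows; each row shifts and turns the commanded pose from where the row before left it; what a row does not reach is not made up. A row lasts 1/12 s, in which the tool goes at most 41.7 mm and 7.16 degrees, less where a joint would pass 70% of its speed; a pose out of reach is approached as far as the arm can. A call is refused whole if a number of a shift passes 1 or a number of a turn 7.16, either way. A call with a gripper value outside its range is refused whole. The fingers move at their own pace and stop on an object; the grip force is fixed at half the most. Time passes only in rows, so rows that do not move let the fingers close. It gives the time, the measured TCP pose, the force, the opening and the grip force at its end, in the units of the state.
- get_obs(): the state, without advancing time (a new reading comes with each control period).
- imaging.camera(name): name is "scene" or "top" or "wrist"; returns (picture, depth): 420x560x3 uint8, blue, green, red; 420x560 float32, m along the optical axis (not along the pixel's ray), 0 where there is no reading.
- imaging.get_calibration(name): a dict with "camera_matrix" (3x3 intrinsics, pixels), "eye" and "rotation" of the camera in the world; the wrist camera has in their place "hand_eye" (4x4, takes a point from camera to tool coordinates, whose origin is the TCP and whose axes are the flange's). Camera axes: x right, y down, z forward; pixel columns grow to the right and rows downward; lengths in m; the calibration is good to about 2 mm. A picture is of the moment at which its call begins: read the wrist's pose just before it. get_calibration takes no time and is no camera call.
- order.job_done(): hands the job in; it is judged then, once.
The state is a dict: "clock": time; "joint_pos": joint angles; "joint_vel": joint speeds; "tau": joint torques, N m; "eef_pos": TCP position; "tool_rot": TCP orientation; "ft_force": force on the tool from outside, world axes, zero at the start; "ft_torque": the same for the moment, N m; "grip_width": finger opening in m; "grasp_force": force on a finger pad.
Only numpy, scipy, OpenCV 4.12 (cv2) and the standard library are available. Lean on these libraries where they do the work, as an engineer would, in place of code of your own. Each camera call takes 0.05 s, during which the arm holds its last target. There are 200 camera calls.

## Task

Sweep the three scrap pieces completely off the jig's plate onto the desk with the hand brush (do not touch the scrap with the gripper), and put the brush down on the desk clear of the jig. Then lift the cast antenna bracket by its yellow balance mark and hold it level over the jig without touching it, the big hub straight above the thick pin and the small eye straight above the thin pin, about 3 cm clear of the pin tops, so that I can slip shims on to the pins. Finish while still holding it there, and leave the multimeter, the wire spool and the black tape where they are.

Things in the scene. Friction and masses are not known exactly. Their poses are not given: they have to be found in the camera images.
- jig: Aluminium plate fixed to the desk, 110 (x) x 220 (y) x 12 mm high, dark screw heads in the corners, thin blue strips on its long sides. Origin: centre of its underside, at desk height; y runs along its length towards the thick pin, z up. Two steel pins stand on it, 160 mm apart, their tops 24 mm above the plate.
- thick_pin_top (a point): Middle of the top of the thick pin (14 mm diameter, on a 30 mm wide, 3 mm high dark shoulder), at (0, +80, 36) mm in the jig's frame.
- thin_pin_top (a point): Middle of the top of the thin pin (8 mm diameter, on a 22 mm wide, 3 mm high dark shoulder), at (0, -80, 36) mm in the jig's frame.
- brush: Wooden brush, 0.14 kg, standing on rigid black bristles (36 x 94 mm, z 0-48 mm). Wooden back over them: 26 mm wide (x), 96 long (y), z 48-78 mm; grip it across x, fingertips above the scrap; it balances 14 mm from the origin towards the handle. Round 18 mm handle towards -y to 129 mm from the origin, underside 50 mm above the bristle tips (clears the pins). Origin: middle of the bristles' underside.
- bracket: Loose grey cast bracket, 0.28-0.56 kg, lying flat: big hub (52 mm diameter, 40 high, 19 mm bore) at y = +80 mm, small eye (30 mm diameter, 36 high, 13 mm bore) at y = -80 mm, joined by a bar 16 mm wide (x), z 8-34 mm. Origin: on its underside half way between hub and eye; y points to the hub, z up.
- balance_mark (a point): The balance point: middle of the bar inside its yellow band (18 mm long), at (0, +32, 21) mm in the bracket's frame, so off centre towards the hub. Grip the bar across its 16 mm width here; only within 25 mm of this point counts.
- hub_bore (a point): Centre of the hub's bore, at the bracket's underside, (0, +80, 0) mm in its frame.
- eye_bore (a point): Centre of the eye's bore, at the bracket's underside, (0, -80, 0) mm in its frame.
- scrap_coupler: Scrap: light coupler block, 35 x 21 x 18 mm, loose on the jig's plate between the pins. Origin: centre of its underside.
- scrap_ferrite: Scrap: black ferrite clip, 37 x 26 x 25 mm, loose on the jig's plate between the pins. Origin: centre of its underside.
- scrap_terminal: Scrap: pale strip of screw terminals, 16 x 58 x 20 mm, loose on the jig's plate between the pins. Origin: centre of its underside.
- coupler_mid (a point): Middle of the scrap coupler.
- ferrite_mid (a point): Middle of the scrap ferrite clip.
- terminal_mid (a point): Middle of the scrap terminal strip.
- multimeter: Loose grey multimeter, 138 x 68 x 41 mm, lying on the desk at the right; leave it. Origin: centre of its underside.
- tape: Loose roll of black tape, 62 mm wide, 19 mm high, at the left; leave it. Origin: centre of its underside.
- solder_spool: Loose spool of bright wire with dark flanges, 58 mm wide, 36 mm high, standing at the left; leave it. Origin: centre of its underside.

How it is judged:
By the outcome, as a careful person would: the job done as asked, in the order asked, and still so for the second after the job is handed in, while the arm keeps its last pose, push and grip.
It also fails if it takes over 58 s, if anything falls off the work surface, if the arm or the gripper's body presses on something with over 40 N, if the wrist force passes 120 N, or if a joint passes its speed limit or range.

## Working session

There is one attempt and no reset: what is moved stays moved. The work goes in short steps, Python scripts to look and compute and a tool call to move; the robot and the scene stay as the last step left them, time stands still between calls to the robot, and variables do not carry over. Pictures are saved under pics/ and viewed, at most 10 in all, crops included, and the job is handed in when it is done.

Besides the shell and the picture viewer there is one more tool, called after "Emit:" by a JSON object that holds its "api" and its "payload". apply_moves: Moves the arm, as the interface text tells. Its arguments: {"type":"object","properties":{"targets":{"type":"array","items":{"type":"array","items":{"type":"array","items":{"type":"number"}}}}},"required":["targets"]}

```bash
mkdir -p pics; cat > h.py <<'E'
import numpy as np, cv2
from workcell import get_obs, imaging, order
from scipy.spatial.transform import Rotation as R
def cam(n):
    o=get_obs(); p,d=imaging.camera(n); c=imaging.get_calibration(n); K=np.array(c["camera_matrix"])
    if n=="wrist":
        T=np.eye(4);T[:3,:3]=R.from_quat(o["tool_rot"]).as_matrix();T[:3,3]=o["eef_pos"]
        T=T@np.array(c["hand_eye"])
    else:
        T=np.eye(4);T[:3,:3]=np.array(c["rotation"]);T[:3,3]=np.array(c["eye"]).ravel()
    return p,d,K,T
def ray(uv,K,T,z):
    uv=np.atleast_2d(uv).astype(float)
    r=np.c_[uv,np.ones(len(uv))]@np.linalg.inv(K).T@T[:3,:3].T
    return T[:3,3]+r*((z-T[2,3])/r[:,2])[:,None]
def cloud(d,K,T):
    v,u=np.mgrid[:d.shape[0],:d.shape[1]]
    P=np.stack([u*d,v*d,d],-1)@np.linalg.inv(K).T
    return P@T[:3,:3].T+T[:3,3]
E
python3 - <<'E'
from h import *
for n in("top","scene"):
    p,d,K,T=cam(n); cv2.imwrite(f"pics/{n}0.png",p); np.savez(f"{n}0.npz",p=p,d=d,K=K,T=T); print(n,T.round(3).tolist(),K.tolist())
print(get_obs())
E
```

```text
Traceback (most recent call last):
  File "h.py", line 10, in cam
    T=np.eye(4);T[:3,:3]=np.array(c["rotation"]);T[:3,3]=np.array(c["eye"]).ravel()
                ~^^^^^^^
ValueError: could not broadcast input array from shape (4,) into shape (3,3)
```

Rotation is a quaternion.

```bash
sed -i 's/np.array(c\["rotation"\])/R.from_quat(c["rotation"]).as_matrix()/' h.py
python3 - <<'E'
from h import *
for n in("top","scene"):
    p,d,K,T=cam(n); cv2.imwrite(f"pics/{n}0.png",p); np.savez(f"{n}0.npz",p=p,d=d,K=K,T=T); print(n,T.round(3).tolist(),K.tolist())
print(get_obs())
E
```

```text
top [[0.003, -0.995, 0.102, 0.384], [-1.0, -0.002, 0.009, 0.01], [-0.009, -0.102, -0.995, 1.468], [0.0, 0.0, 0.0, 1.0]] [[522.5442364200312, 0.0, 273.81601184646274], [0.0, 522.5442364200312, 210.94941908543996], [0.0, 0.0, 1.0]]
scene [[0.567, -0.537, 0.625, -0.172], [-0.824, -0.354, 0.443, -0.451], [-0.017, -0.766, -0.643, 0.753], [0.0, 0.0, 0.0, 1.0]] [[390.47154378678005, 0.0, 280.0177200664001], [0.0, 390.47154378678005, 206.26989575754473], [0.0, 0.0, 1.0]]
{'clock': 0.15, 'joint_pos': array([1.33801617e+00, 2.41197353e-01, 4.03624445e-03, 1.33521176e+00,
       5.97598163e-06, 1.57081034e+00]), 'joint_vel': array([ 0.00029171, -0.00294314,  0.00475911, -0.00023397,  0.00011856,
       -0.00110919]), 'tau': array([ 8.54942555e-04, -3.72635078e+01,  2.52638340e+01,  1.24076492e-02,
        5.82382791e-05, -3.42641691e-06]), 'eef_pos': array([0.11523504, 0.48607157, 0.24763969]), 'tool_rot': array([ 1.16134397e-01,  9.93233195e-01, -7.82591019e-04, -9.45021564e-05]), 'ft_force': array([-0.0174637 ,  0.97577542, -0.673613  ]), 'ft_torque': array([-0.04181611, -0.06277436, -0.03053374]), 'grasp_force': 0.0, 'grip_width': 0.08538261008381272}
```

View pics/top0.png

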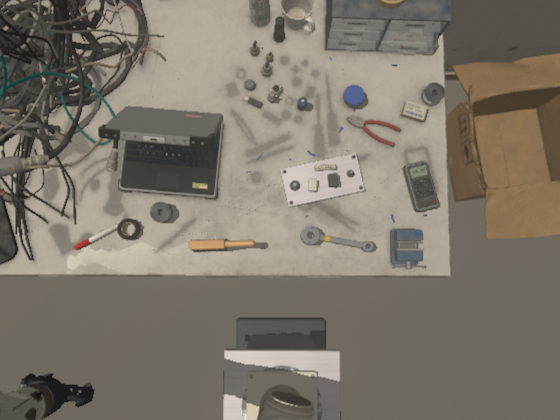

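View pics/scene0.png

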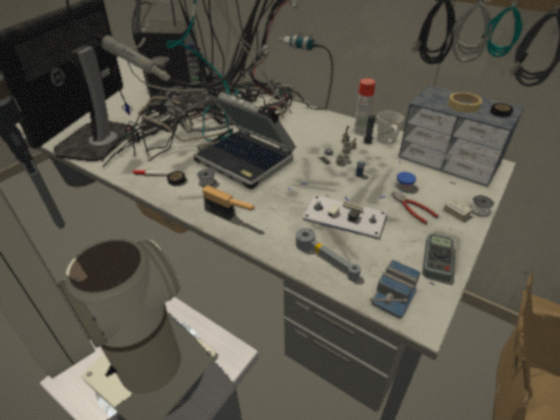

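The top view shows the jig at about (322,180), with the thick pin at (295,186) and the thin pin at (351,173). The scrap lies between the pins: terminal (326,167), coupler (313,185), ferrite (334,180). The brush is at (220,244) with its handle to the right. The bracket runs from the hub (311,236) to the eye (369,246).

```bash
cat > m.py <<'E'
from h import *
f=np.load("top0.npz");p,d,K,T=f["p"],f["d"],f["K"],f["T"]
C=cloud(d,K,T); hsv=cv2.cvtColor(p,cv2.COLOR_BGR2HSV)
print("desk z",np.median(C[255:262,300:400,2]), np.std(C[255:262,300:400,2]))
def rect(m,z,name):
    n,l,s,c=cv2.connectedComponentsWithStats(m.astype(np.uint8)); i=1+np.argmax(s[1:,4])
    v,u=np.where(l==i); W=ray(np.c_[u,v],K,T,z)[:,:2]
    r=cv2.minAreaRect((W*1000).astype(np.float32)); print(name,s[i,4],"c",np.round(r[0],1),"size",np.round(r[1],1),"ang",round(r[2],1),"z",np.median(C[l==i][:,2]).round(4))
    return l==i
def win(x0,x1,y0,y1):
    w=np.zeros(d.shape,bool);w[y0:y1,x0:x1]=1;return w
g=p.min(2)
jm=rect(cv2.morphologyEx(((g>165)&win(272,372,148,212)).astype(np.uint8),cv2.MORPH_CLOSE,np.ones((9,9))),.012,"jig")
rect((hsv[...,1]>120)&(hsv[...,0]<22)&(hsv[...,2]>90)&win(180,275,230,260),.07,"brush orange")
rect((hsv[...,1]>90)&(hsv[...,0]>15)&(hsv[...,0]<35)&(hsv[...,2]>100)&win(300,370,225,255),.034,"band")
rect((C[...,2]>.022)&win(295,380,222,258),.037,"bracket")
for n,(u,v) in dict(thick=(295,186),thin=(351,173)).items():
    print(n,ray((u,v),K,T,.036)[0].round(4))
print("hub",ray((311,236),K,T,.04).round(4),"eye",ray((369,246),K,T,.036).round(4))
cr=np.hstack([cv2.resize(p[145:265,270:380],None,fx=5,fy=5,interpolation=cv2.INTER_CUBIC)])
cv2.imwrite("pics/crop0.png",cr)
E
python3 m.py
```

```text
desk z 0.001584683554546551 0.12404430428884282
jig 2762 c [ 624.6 -111.6] size [109.5 218.3] ang 12.8 z 0.0136Traceback (most recent call last):
  File "m.py", line 14, in <module>
    rect((hsv[...,1]>120)&(hsv[...,0]<22)&(hsv[...,2]>90)&win(180,275,230,260),.07,"brush orange")
    ~~~~^^^^^^^^^^^^^^^^^^^^^^^^^^^^^^^^^^^^^^^^^^^^^^^^^^^^^^^^^^^^^^^^^^^^^^^^^^^^^^^^^^^^^^^^^^
  File "m.py", line 6, in rect
    n,l,s,c=cv2.connectedComponentsWithStats(m.astype(np.uint8)); i=1+np.argmax(s[1:,4])
                                                                      ~~~~~~~~~^^^^^^^^^
    return _wrapfunc(a, 'argmax', axis=axis, out=out, **kwds)
    return bound(*args, **kwds)
ValueError: attempt to get argmax of an empty sequence
```

```bash
sed -i 's/hsv\[...,1\]>120)&(hsv\[...,0\]<22/hsv[...,1]>85)\&(hsv[...,0]<25/' m.py; sed -i 's/^print("desk/print(p[243,210],hsv[243,210],p[239,328],hsv[239,328]);print("desk/' m.py; sed -i 's/^g=p/import warnings\ng=p/' m.py
python3 m.py
```

```text
[108 156 199] [ 16 117 199] [ 61 157 196] [ 21 176 196]
desk z 0.001584683554546551 0.12404430428884282
jig 2762 c [ 624.6 -111.6] size [109.5 218.3] ang 12.8 z 0.0136
brush orange 523 c [439.4 162.2] size [ 26.  174.3] ang 2.2 z 0.0782
band 29 c [ 456.1 -123.3] size [11.  13.8] ang 89.6 z 0.0355
bracket 602 c [ 448.3 -147.1] size [198.3  51.8] ang 75.3 z 0.0374
thick [ 0.601  -0.0356  0.036 ]
thin [ 0.6377 -0.1909  0.036 ]
hub [[ 0.4625 -0.0791  0.04  ]] eye [[ 0.4358 -0.2376  0.036 ]]
```

View pics/crop0.png

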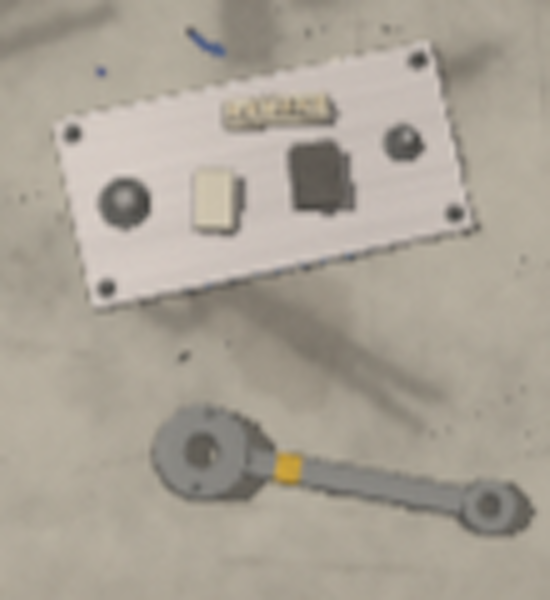

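The jig measures 109.5 x 218 mm, which matches. Its centre is about (625,-112) mm, with yaw +13°. The hub and eye are 161 mm apart, bracket yaw -9.6°. The brush origin is about (438,203) mm, yaw +2°. I'll go above the brush.

Emit:
{"api": "apply_moves", "payload": {"targets": [[[0.73,-0.68,-0.1,-6.8,1],[0.73,-0.68,-0.1,-6.8,1],[0.73,-0.68,-0.1,-6.8,1],[0.73,-0.68,-0.1,-6.8,1],[0.73,-0.68,-0.1,-6.8,1],[0.73,-0.68,-0.1,-6.8,1],[0.73,-0.68,-0.1,-6.8,1],[0.73,-0.68,-0.1,-6.8,1]]]}}

```text
clock: 0.82
eef_pos: [0.3498, 0.2672, 0.216]
tool_rot: [0.56, 0.829, -0.0, -0.0]
ft_force: [0.2, 1.3, -0.5]
grip_width: 0.0854
grasp_force: 0.0
```

Emit:
{"api": "apply_moves", "payload": {"targets": [[[0.73,-0.68,-0.1,-6.8,1],[0.73,-0.68,-0.1,-6.8,1],[0.73,-0.68,-0.1,-6.8,1],[0,0,0,0,1],[0,0,0,0,1]]]}}

```text
clock: 1.23
eef_pos: [0.4373, 0.1855, 0.2036]
tool_rot: [0.697, 0.717, -0.001, -0.0]
ft_force: [-0.5, 0.2, 0.7]
grip_width: 0.0855
grasp_force: 0.0
```

```bash
python3 - <<'E'
from h import *
o=get_obs();print(o["clock"],o["eef_pos"],o["joint_pos"]); M=R.from_quat(o["tool_rot"]).as_matrix();print("yaw",np.degrees(np.arctan2(M[1,1],M[0,1])),"z",M[:,2])
p,d,K,T=cam("wrist");cv2.imwrite("pics/w1.png",p);np.savez("w1.npz",p=p,d=d,K=K,T=T)
C=cloud(d,K,T)
h=cv2.cvtColor(p,cv2.COLOR_BGR2HSV)
m=(h[...,1]>85)&(h[...,0]<25)&(h[...,2]>80)&(C[...,2]>.068)&(C[...,2]<.09)
P=C[m]; print(m.sum(),T.round(3).tolist())
if m.sum()>200:
    r=cv2.minAreaRect((P[:,:2]*1000).astype(np.float32)); print(r,np.median(P[:,2]),(P.min(0),P.max(0)))
E
```

```text
1.2333 [0.43733005 0.18551794 0.20355011] [ 4.01062816e-01  2.18056652e-01 -1.43233019e-01  1.21111641e+00
  2.23744611e-04  1.94333942e+00]
yaw 1.6340321333875654 z [-1.56936742e-03 -4.22455034e-04 -9.99998679e-01]
4675 [[1.0, 0.027, 0.007, 0.436], [0.028, -0.959, -0.283, 0.257], [-0.001, 0.283, -0.959, 0.329], [0.0, 0.0, 0.0, 1.0]]
((439.03546142578125, 161.22775268554688), (25.89010238647461, 173.1683349609375), 1.7316343784332275) 0.07774055051486234 (array([0.42393534, 0.07466319, 0.06817839]), array([0.45120407, 0.24800956, 0.08398522]))
```

View pics/w1.png

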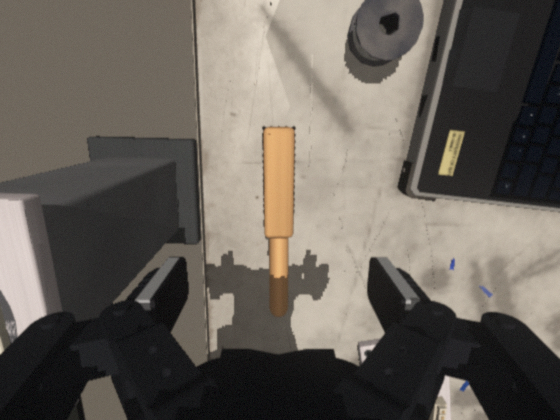

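The wrist view shows the brush back spanning rows 127 to 237 at column 279, with the handle below it. Its heading and position agree with the hand to about 1 mm, so I'll descend and grip.

Emit:
{"api": "apply_moves", "payload": {"targets": [[[0.03,0,-0.85,0,1],[0,0,-0.85,0,1],[0,0,-0.85,0,1],[0,0,-0.83,0,1],[0,0,0,0,1],[0,0,0,0,-1],[0,0,0,0,-1],[0,0,0,0,-1]]]}}

```text
clock: 1.95
eef_pos: [0.4393, 0.1887, 0.0715]
tool_rot: [0.695, 0.719, 0.002, 0.001]
ft_force: [0.1, -0.3, 0.0]
grip_width: 0.0517
grasp_force: 0.0
```

Emit:
{"api": "apply_moves", "payload": {"targets": [[[0,0,0,0,-1],[0,0,0,0,-1],[0,0,0,0,-1],[0,0,0,0,-1]]]}}

```text
clock: 2.28
eef_pos: [0.439, 0.188, 0.0711]
tool_rot: [0.695, 0.719, 0.002, 0.0]
ft_force: [-2.0, 0.1, 8.1]
grip_width: 0.025
grasp_force: 59.5
```

Emit:
{"api": "apply_moves", "payload": {"targets": [[[0,0,0.45,0,-1],[0,0,0.6,0,-1],[0,0,0.7,0,-1],[0.32,-0.82,0,1.1,-1],[0.32,-0.82,0,1.1,-1],[0.32,-0.82,0,1.1,-1],[0.32,-0.82,0,1.1,-1],[0.32,-0.82,0,1.1,-1]]]}}

```text
clock: 2.95
eef_pos: [0.5021, 0.0217, 0.1396]
tool_rot: [0.66, 0.751, 0.0, 0.0]
ft_force: [0.3, 0.6, -2.0]
grip_width: 0.0247
grasp_force: 59.5
```

Emit:
{"api": "apply_moves", "payload": {"targets": [[[0.32,-0.82,0,1.2,-1],[0.32,-0.82,0,1.2,-1],[0.32,-0.82,0,1.2,-1],[0.32,-0.82,0,1.1,-1],[0.32,-0.82,0,1.1,-1],[0,0,0,0,-1],[0,0,0,0,-1],[0,0,0,0,-1]]]}}

```text
clock: 3.62
eef_pos: [0.5651, -0.1407, 0.1388]
tool_rot: [0.622, 0.783, -0.0, -0.001]
ft_force: [0.1, 0.7, -2.1]
grip_width: 0.025
grasp_force: 59.5
```

```bash
python3 - <<'E'
from h import *
o=get_obs();print(o["clock"],o["eef_pos"],o["ft_force"],o["grip_width"]); M=R.from_quat(o["tool_rot"]).as_matrix();print("yaw",np.degrees(np.arctan2(M[1,1],M[0,1])))
p,d,K,T=cam("wrist");cv2.imwrite("pics/w2.png",p)
p2,d,K,T=cam("top"); C=cloud(d,K,T)
h=cv2.cvtColor(p2,cv2.COLOR_BGR2HSV)
m=(h[...,1]>85)&(h[...,0]<25)&(h[...,2]>70)&(C[...,2]>.10)
if m.sum()>50:
    P=C[m];print(m.sum(),cv2.minAreaRect((P[:,:2]*1000).astype(np.float32)),np.median(P[:,2]))
cv2.imwrite("pics/t2.png",cv2.resize(p2[120:260,260:400],None,fx=4,fy=4))
E
```

```text
3.6167 [ 0.56513377 -0.14074564  0.13884299] [ 0.10502165  0.65968387 -2.1441487 ] 0.024996103027365383
yaw 13.10456671492363
362 ((831.1309204101562, 191.1072998046875), (791.9862670898438, 726.5206298828125), 70.91390228271484) 0.21698407311455192
```

View pics/w2.png

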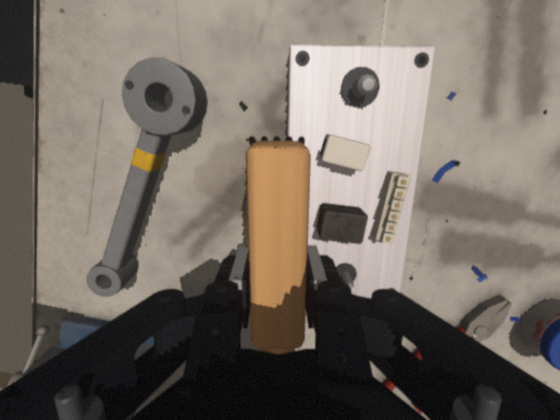

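The wrist view shows the brush held straight beside the jig, its tip at about (278,143). The coupler is at (346,152), the ferrite at (341,223), the terminal at (396,208) and the thick pin top at (366,84). I'll check these in the jig frame.

```bash
python3 - <<'E'
from h import *
o=get_obs();c=imaging.get_calibration("wrist");T=np.eye(4);T[:3,:3]=R.from_quat(o["tool_rot"]).as_matrix();T[:3,3]=o["eef_pos"];T=T@np.array(c["hand_eye"]);K=np.array(c["camera_matrix"])
J=np.array([.6246,-.1116]);a=np.radians(13);ex=np.array([np.cos(a),np.sin(a)]);ey=np.array([-ex[1],ex[0]])
zb=.139-.071
for n,u,v,z in [("plate corner -x+y",290,46,.012),("plate +x+y",434,46,.012),("edge +x low",402,290,.012),("thick top",366,84,.036),("coup a",327,133,.03),("coup b",370,148,.03),("coup c",366,170,.03),("coup d",322,166,.03),
 ("fer",318,208,.037),("fer",367,208,.037),("fer",316,240,.037),("ter",400,172,.032),("ter",384,242,.032),("back end L",248,148,zb+.078),("back end R",310,148,zb+.078),("brist L",250,139,zb),("brist R",304,139,zb),("hub",157,96,.04),("eye",103,281,.036)]:
    w=ray((u,v),K,T,z)[0,:2]; r=w-J; print(n,(w*1000).round(1),"jig",(r@ex*1000).round(1),(r@ey*1000).round(1))
E
```

```text
plate corner -x+y [546.5 -18.9] jig -55.3 107.9
plate +x+y [651.4   5.6] jig 52.5 108.2
edge +x low [ 698.5 -195.9] jig 53.1 -98.7
thick top [604.2 -35. ] jig -2.6 79.2
coup a [587.8 -73.4] jig -27.3 45.5
coup b [622.6 -76.7] jig 5.9 34.5
coup c [624.8 -93.4] jig 4.3 17.7
coup d [590.8 -98.2] jig -29.9 20.7
fer [ 595.3 -129.8] jig -32.6 -11.1
fer [ 632.5 -121. ] jig 5.6 -11.0
fer [ 600.9 -156.1] jig -33.1 -38.0
ter [650.1 -88.7] jig 30.0 16.5
ter [ 657.  -146.9] jig 23.6 -41.6
back end L [540.6 -84.3] jig -75.7 45.5
back end R [563.8 -78.8] jig -51.9 45.6
brist L [535.2 -87.6] jig -81.7 43.5
brist R [568.4 -79.8] jig -47.6 43.6
hub [464.4 -76.2] jig -148.1 70.6
eye [ 436.2 -233.4] jig -211.0 -76.3
```

Emit:
{"api": "apply_moves", "payload": {"targets": [[[-0.03,0.13,-0.45,0,-1],[0,0,-0.5,0,-1],[0,0,-0.32,0,-1],[0,0,0,0,-1],[0,0,0,0,-1],[0,0,0,0,-1]]]}}

```text
clock: 4.22
eef_pos: [0.5651, -0.1348, 0.0894]
tool_rot: [0.621, 0.784, 0.0, 0.001]
ft_force: [0.4, 1.0, -1.8]
grip_width: 0.025
grasp_force: 59.5
```

Emit:
{"api": "apply_moves", "payload": {"targets": [[[0,0,-0.1,0,-1],[0,0,0,0,-1],[0.15,0.035,0,0,-1],[0.29,0.067,0,0,-1],[0.29,0.067,0,0,-1]]]}}

```text
clock: 4.63
eef_pos: [0.5943, -0.1289, 0.0849]
tool_rot: [0.622, 0.783, 0.0, 0.0]
ft_force: [-0.5, -0.1, -1.5]
grip_width: 0.0248
grasp_force: 59.6
```

Emit:
{"api": "apply_moves", "payload": {"targets": [[[0.29,0.067,0,0,-1],[0.29,0.067,0,0,-1],[0.29,0.067,0,0,-1],[0.29,0.067,0,0,-1],[0.29,0.067,0,0,-1],[0.29,0.067,0,0,-1],[0.29,0.067,0,0,-1],[0,0,0,0,-1]]]}}

```text
clock: 5.3
eef_pos: [0.6774, -0.1093, 0.0845]
tool_rot: [0.621, 0.784, 0.001, 0.001]
ft_force: [0.5, -0.2, -0.8]
grip_width: 0.025
grasp_force: 59.7
```

```bash
python3 - <<'E'
from h import *
p,d,K,T=cam("wrist")
p2,d,K,T=cam("top")
cv2.imwrite("pics/s3.png",np.hstack([cv2.resize(p,(400,300)),cv2.resize(p2[125:230,260:400],(400,300))]))
E
```

```text
(no output)
```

View pics/s3.png

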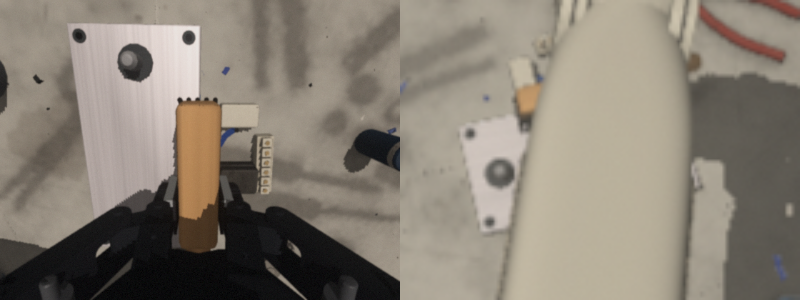

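The scrap sits beyond the far plate edge and the brush tips are about 14 mm past it. I'll lift the brush and return it to its old place.

Emit:
{"api": "apply_moves", "payload": {"targets": [[[0,0,0.5,0,-1],[0,0,0.5,0,-1],[0,0,0.4,0,-1],[-0.6,0.72,0,-1.1,-1],[-0.6,0.72,0,-1.1,-1],[-0.6,0.72,0,-1.1,-1],[-0.6,0.72,0,-1.1,-1],[-0.6,0.72,0,-1.1,-1]]]}}

```text
clock: 6.07
eef_pos: [0.5528, 0.0346, 0.1405]
tool_rot: [0.659, 0.752, 0.0, -0.0]
ft_force: [1.0, 0.5, -0.4]
grip_width: 0.0248
grasp_force: 59.9
```

Emit:
{"api": "apply_moves", "payload": {"targets": [[[-0.6,0.72,0,-1.1,-1],[-0.6,0.72,0,-1.1,-1],[-0.6,0.72,0,-1.1,-1],[-0.6,0.72,0,-1.1,-1],[-0.6,0.72,0,-1.1,-1],[0,0,-0.6,0,-1],[0,0,-0.6,0,-1],[0,0,0,0,-1]]]}}

```text
clock: 6.73
eef_pos: [0.4309, 0.1771, 0.0893]
tool_rot: [0.693, 0.721, -0.003, -0.001]
ft_force: [-0.8, -2.0, -2.0]
grip_width: 0.0248
grasp_force: 59.8
```

Emit:
{"api": "apply_moves", "payload": {"targets": [[[0,0,-0.2,0,-1],[0,0,-0.12,0,-1],[0,0,0,0,-1],[0,0,0,0,-1],[0,0,0,0,-1]]]}}

```text
clock: 7.15
eef_pos: [0.4358, 0.1779, 0.0803]
tool_rot: [0.694, 0.72, 0.001, 0.0]
ft_force: [0.2, 0.1, -1.8]
grip_width: 0.0251
grasp_force: 59.8
```

Emit:
{"api": "apply_moves", "payload": {"targets": [[[0,0,-0.12,0,-1],[0,0,-0.1,0,-1],[0,0,0,0,-1],[0,0,0,0,-1],[0,0,0,0,-1]]]}}

```text
clock: 7.57
eef_pos: [0.4351, 0.178, 0.0709]
tool_rot: [0.694, 0.72, 0.0, 0.0]
ft_force: [-0.3, -0.4, 1.2]
grip_width: 0.025
grasp_force: 60.3
```

Emit:
{"api": "apply_moves", "payload": {"targets": [[[0,0,0,0,1],[0,0,0,0,1],[0,0,0,0,1],[0,0,0,0,1],[0,0,0,0,1],[0,0,0.7,0,1],[0,0,0.9,0,1],[0,0,0.9,0,1]]]}}

```text
clock: 8.23
eef_pos: [0.4338, 0.1776, 0.1709]
tool_rot: [0.694, 0.72, -0.002, -0.001]
ft_force: [0.8, -0.2, 0.0]
grip_width: 0.0856
grasp_force: 0.0
```

Emit:
{"api": "apply_moves", "payload": {"targets": [[[0,0,0.8,0,1],[0.06,-0.95,0,-1.45,1],[0.06,-0.95,0,-1.45,1],[0.06,-0.95,0,-1.45,1],[0.06,-0.95,0,-1.45,1],[0.06,-0.95,0,-1.45,1],[0.06,-0.95,0,-1.45,1],[0.06,-0.95,0,-1.45,1]]]}}

```text
clock: 8.9
eef_pos: [0.4515, -0.0897, 0.2028]
tool_rot: [0.755, 0.656, 0.0, 0.0]
ft_force: [0.5, 0.4, 0.3]
grip_width: 0.0856
grasp_force: 0.0
```

Emit:
{"api": "apply_moves", "payload": {"targets": [[[0.06,-0.95,0,-1.45,1],[0,0,0,0,1],[0,0,0,0,1],[0,0,0,0,1]]]}}

```text
clock: 9.23
eef_pos: [0.4538, -0.1258, 0.2025]
tool_rot: [0.763, 0.646, -0.0, -0.0]
ft_force: [-0.2, 0.6, -0.6]
grip_width: 0.0856
grasp_force: 0.0
```

```bash
cat > look.py <<'E'
from h import *
import sys
o=get_obs();print(o["clock"],o["eef_pos"],o["ft_force"]); M=R.from_quat(o["tool_rot"]).as_matrix();print("yaw",np.degrees(np.arctan2(M[1,1],M[0,1])))
p,d,K,T=cam("wrist");cv2.imwrite(f"pics/{sys.argv[1]}.png",p);np.savez(sys.argv[1]+".npz",p=p,d=d,K=K,T=T)
C=cloud(d,K,T);h=cv2.cvtColor(p,cv2.COLOR_BGR2HSV)
m=((h[...,1]>130)&(h[...,0]>15)&(h[...,0]<32)&(h[...,2]>90)&(abs(C[...,2]-.034)<.008)).astype(np.uint8)
n,l,s,c=cv2.connectedComponentsWithStats(m)
for i in range(1,n):
    if s[i,4]>60: print("band",c[i],s[i,4],ray(c[i],K,T,.034).round(4),cv2.minAreaRect((C[l==i][:,:2]*1000).astype(np.float32)))
E
python3 look.py w4
```

```text
9.2333 [ 0.45380689 -0.12584299  0.20247465] [-0.24255659  0.62564824 -0.57273846]
yaw -9.473403820980163
band [279.53431373 189.98529412] 204 [[ 0.4563 -0.1247  0.034 ]] ((456.3492126464844, -124.53562927246094), (13.340853691101074, 14.996994018554688), 80.21239471435547)
```

View pics/w4.png

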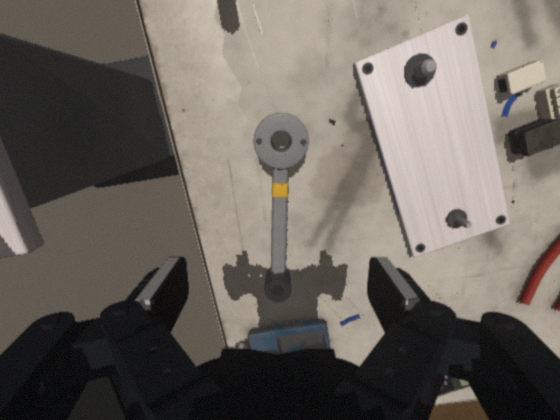

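The view shows a clear plate. The hub bore is at (281,140), the band at (280,190) and the eye at (279,287). The scrap lies on the desk at (520,80-140). I'll measure the plate from this picture too.

```bash
cat > plate.py <<'E'
from h import *
import sys
f=np.load(sys.argv[1]+".npz");p,d,K,T=f["p"],f["d"],f["K"],f["T"]
C=cloud(d,K,T)
m=((p.min(2)>150)).astype(np.uint8); m=cv2.morphologyEx(m,cv2.MORPH_OPEN,np.ones((3,3)))
n,l,s,c=cv2.connectedComponentsWithStats(m);i=[k for k in range(1,n) if s[k,4]>3000]
for k in i:
    v,u=np.where(l==k); W=ray(np.c_[u,v],K,T,.012)[:,:2]*1000
    print(s[k],"rect",cv2.minAreaRect(W.astype(np.float32)),"z",np.median(C[l==k][:,2]))
# pin tops by depth
q=(C[...,2]>.030)&(C[...,2]<.042)&(C[...,0]>.56)&(C[...,0]<.68)
n,l,s,c=cv2.connectedComponentsWithStats(q.astype(np.uint8))
for k in range(1,n):
    if s[k,4]>15: print("pin?",s[k],c[k],ray(c[k],K,T,.036).round(4),np.median(C[l==k],0).round(4))
E
python3 plate.py w4; python3 - <<'E'
from h import *
f=np.load("w4.npz");K,T=f["K"],f["T"]
for n,u,v,z in [("hub",281,140,.04),("eye",279,287,.036)]: print(n,ray((u,v),K,T,z).round(4))
cv2.imwrite("pics/w4c.png",cv2.resize(f["p"][10:270,340:520],None,fx=2.3,fy=2.3,interpolation=cv2.INTER_CUBIC))
E
```

```text
[ 168    0   83  144 4676] rect ((412.5356750488281, -6.67889404296875), (44.36606979370117, 139.1193084716797), 6.798351287841797) z -7.451270094763207e-05
[ 237    0  103   89 5817] rect ((486.6011047363281, 5.4786529541015625), (74.22765350341797, 94.28103637695312), 80.49736022949219) z -0.00027463219918322235
[  356     0   163   297 28474] rect ((622.2230224609375, -133.5261993408203), (309.61663818359375, 166.8729705810547), 85.57174682617188) z 0.011801174878989212
pin? [420  59  17  17 217] [428.11059908  67.37327189] [[ 0.6035 -0.0365  0.036 ]] [ 0.6041 -0.0364  0.0346]
pin? [462 220   9   8  57] [466.05263158 224.        ] [[ 0.6374 -0.1905  0.036 ]] [ 0.6384 -0.1911  0.034 ]
pin? [438 376  32  21 342] [452.20175439 385.45321637] [[ 0.6224 -0.3974  0.036 ]] [ 0.6232 -0.4022  0.0321]
hub [[ 0.4656 -0.0767  0.04  ]]
eye [[ 0.4382 -0.2305  0.036 ]]
```

View pics/w4c.png

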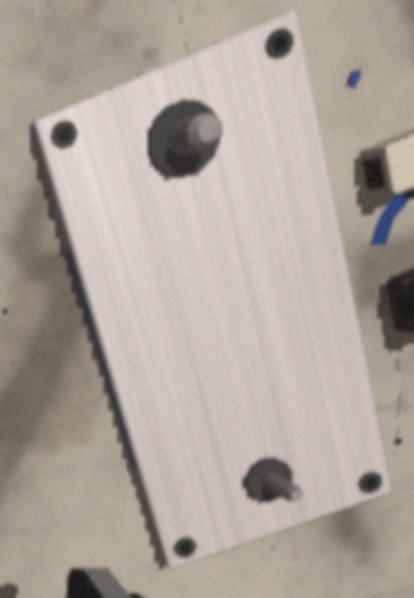

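```bash
python3 - <<'E'
from h import *
f=np.load("w4.npz");K,T=f["K"],f["T"]
q=lambda a:np.array(a)/2.3+[340,10]
P=ray(q([(37,123),(296,12),(388,490),(167,568)]),K,T,.012)[:,:2]*1000
print(P.round(1),P.mean(0),np.linalg.norm(np.diff(P,axis=0),axis=1))
a=ray(q([205,128]),K,T,.036)[0,:2]*1000;b=ray(q([295,493]),K,T,.036)[0,:2]*1000
print(a,b,(a+b)/2,np.linalg.norm(a-b),np.degrees(np.arctan2(-(a-b)[0],(a-b)[1])))
s=ray(q([(183,139),(268,481)]),K,T,.015)[:,:2]*1000; print("shoulders",s,s.mean(0))
E
```

```text
[[ 547.4  -20.2]
 [ 652.5    3.1]
 [ 697.7 -208.2]
 [ 591.9 -231.8]] [ 622.38965597 -114.28563683] [107.65671981 216.0294374  108.37697029]
[604.39039084 -35.26937855] [ 639.63492149 -191.23730686] [ 622.01265617 -113.25334271] 159.90050533167 12.733431427789407
shoulders [[ 605.31991253  -36.50211136]
 [ 639.54038983 -192.79976039]] [ 622.43015118 -114.65093587]
```

Emit:
{"api": "apply_moves", "payload": {"targets": [[[0.06,-0.01,-0.8,0,1],[0,0,-0.9,0,1],[0,0,-0.9,0,1],[0,0,-0.9,0,1],[0,0,-0.8,0,1],[0,0,0,0,1],[0,0,0,0,1],[0,0,0,0,1]]]}}

```text
clock: 9.95
eef_pos: [0.4578, -0.1257, 0.0322]
tool_rot: [0.762, 0.647, 0.001, 0.001]
ft_force: [0.6, -0.2, 0.2]
grip_width: 0.0853
grasp_force: 0.0
```

Emit:
{"api": "apply_moves", "payload": {"targets": [[[-0.03,0.03,-0.2,0,1],[0,0,-0.05,0,1],[0,0,0,0,1],[0,0,0,0,1]]]}}

```text
clock: 10.28
eef_pos: [0.4558, -0.1253, 0.0215]
tool_rot: [0.763, 0.647, 0.0, 0.001]
ft_force: [-0.1, -0.3, 0.3]
grip_width: 0.0853
grasp_force: 0.0
```

Emit:
{"api": "apply_moves", "payload": {"targets": [[[0,0,0,0,-1],[0,0,0,0,-1],[0,0,0,0,-1],[0,0,0,0,-1],[0,0,0,0,-1],[0,0,0,0,-1],[0,0,0,0,-1],[0,0,0,0,-1]]]}}

```text
clock: 10.95
eef_pos: [0.4555, -0.1252, 0.0209]
tool_rot: [0.763, 0.647, 0.0, 0.0]
ft_force: [-1.2, 0.3, 3.0]
grip_width: 0.0147
grasp_force: 59.5
```

Emit:
{"api": "apply_moves", "payload": {"targets": [[[0,0,0.3,0,-1],[0,0,0.6,0,-1],[0,0,0.7,0,-1],[0,0,0.7,0,-1],[0,0,0.4,0,-1],[0,0,0.3,0,-1],[0,0,0,0,-1],[0,0,0,0,-1]]]}}

```text
clock: 11.62
eef_pos: [0.4552, -0.1251, 0.1404]
tool_rot: [0.763, 0.647, -0.0, -0.0]
ft_force: [-0.5, 0.8, -3.4]
grip_width: 0.015
grasp_force: 59.0
```

Emit:
{"api": "apply_moves", "payload": {"targets": [[[0.3,0.1,0,2,-1],[0.6,0.17,0,3.5,-1],[0.7,0.18,0,4,-1],[0.7,0.18,0,4,-1],[0.7,0.18,0,4,-1],[0.6,0.17,0,3,-1],[0.4,0.1,0,1.8,-1],[0,0,0,0,-1]]]}}

```text
clock: 12.28
eef_pos: [0.6174, -0.0806, 0.1374]
tool_rot: [0.622, 0.783, -0.0, -0.001]
ft_force: [0.6, -0.0, -3.9]
grip_width: 0.0153
grasp_force: 59.2
```

Emit:
{"api": "apply_moves", "payload": {"targets": [[[0,0,0,0,-1],[0,0,0,0,-1],[0,0,0,0,-1],[0,0,0,0,-1]]]}}

```text
clock: 12.62
eef_pos: [0.6142, -0.0823, 0.1402]
tool_rot: [0.624, 0.782, -0.0, -0.001]
ft_force: [-0.0, 0.4, -3.7]
grip_width: 0.0149
grasp_force: 59.2
```

```bash
python3 look.py w5; python3 - <<'E'
from h import *
p,d,K,T=cam("top");np.savez("t5.npz",p=p,d=d,K=K,T=T)
h=cv2.cvtColor(p,cv2.COLOR_BGR2HSV)
f=np.load("w5.npz")
cv2.imwrite("pics/s5.png",np.hstack([cv2.resize(f["p"],(480,360)),cv2.resize(p[130:260,190:300],(305,360))]))
E
```

```text
12.6167 [ 0.61419945 -0.08227761  0.14021551] [-0.03519989  0.43460072 -3.67690874]
yaw 12.813285012140584
```

View pics/s5.png

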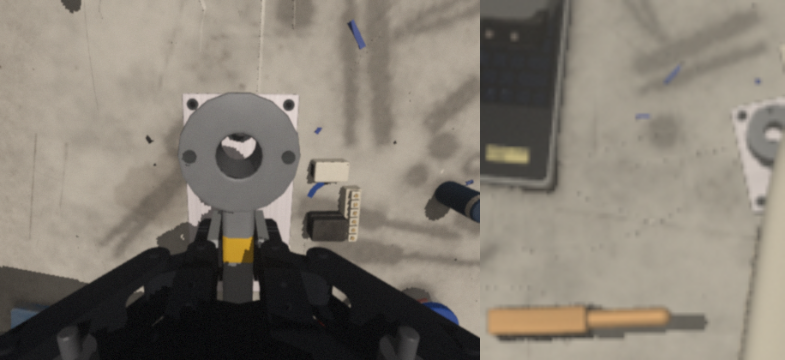

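The brush stands on the desk, clear of the jig. The scrap is off the plate and the bracket is held by the band with the hub ahead. Now I'll fit the hub and check that the bracket is level.

```bash
cat > hub.py <<'E'
from h import *
import sys
f=np.load(sys.argv[1]+".npz");p,d,K,T=f["p"],f["d"],f["K"],f["T"];zt=float(sys.argv[2])
C=cloud(d,K,T); tcp=get_obs()["eef_pos"]
m=(abs(C[...,2]-zt)<.008)&(C[...,1]>tcp[1]+.02); m=m.astype(np.uint8); m[:90]=m[:90]
n,l,s,c=cv2.connectedComponentsWithStats(m);k=1+np.argmax(s[1:,4]);print(s[k],c[k])
v,u=np.where(l==k); A=C[l==k]; a=np.linalg.lstsq(np.c_[A[:,:2]-A[:,:2].mean(0),np.ones(len(A))],A[:,2],rcond=None)[0];print("plane slope,z",a.round(4))
ct,_=cv2.findContours((l==k).astype(np.uint8),cv2.RETR_CCOMP,cv2.CHAIN_APPROX_NONE)
for q in ct:
    if len(q)>40:
        W=ray(q[:,0],K,T,zt)[:,:2]*1000; (x,y),r=cv2.minEnclosingCircle(W.astype(np.float32)); print("circle",round(x,1),round(y,1),"r",round(r,1), "fitEllipse",[np.round(t,1) for t in cv2.fitEllipse(W.astype(np.float32))])
h=cv2.cvtColor(p,cv2.COLOR_BGR2HSV)
b=(h[...,1]>130)&(h[...,0]>15)&(h[...,0]<32)&(h[...,2]>90)&(abs(C[...,2]-zt+.006)<.01)
if b.sum()>50:
    v,u=np.where(b);W=ray(np.c_[u,v],K,T,zt-.006)[:,:2]*1000;print("band",cv2.minAreaRect(W.astype(np.float32)),W.mean(0))
E
python3 hub.py w5 .1593
```

```text
[  207   108   144   145 13863] [278.43670201 177.63254707]
plane slope,z [-0.003   0.0056  0.1591]
circle 604.3 -35.6 r 26.6 fitEllipse [array([603.9, -34.8]), array([50. , 50.9]), np.float64(19.8)]
circle 603.6 -33.8 r 9.1 fitEllipse [array([603.6, -33.7]), array([17.3, 17.8]), np.float64(105.3)]
band ((613.6467895507812, -81.30338287353516), (14.058738708496094, 14.498971939086914), 10.945639610290527) [612.71005452 -81.12400022]
```

Emit:
{"api": "apply_moves", "payload": {"targets": [[[0.02,-0.03,-0.3,0,-1],[0,0,-0.4,0,-1],[0,0,-0.4,0,-1],[0,0,-0.22,0,-1],[0,0,0,0,-1],[0,0,0,0,-1],[0,0,0,0,-1]]]}}

```text
clock: 13.3
eef_pos: [0.6168, -0.0833, 0.089]
tool_rot: [0.624, 0.782, 0.0, 0.001]
ft_force: [0.6, 0.6, -2.9]
grip_width: 0.0151
grasp_force: 59.2
```

```bash
python3 look.py w6; python3 - <<'E'
from h import *
p,d,K,T=cam("scene");np.savez("sc6.npz",p=p,d=d,K=K,T=T)
f=np.load("w6.npz")
cv2.imwrite("pics/s6.png",np.hstack([cv2.resize(f["p"][60:340,140:420],(400,400)),cv2.resize(p[180:260,290:400],(400,400*80//110))[:400] if 0 else cv2.copyMakeBorder(cv2.resize(p[180:260,290:400],(400,291),interpolation=cv2.INTER_CUBIC),0,109,0,0,cv2.BORDER_CONSTANT)]))
E
python3 - <<'E'
from h import *
f=np.load("w5.npz");K,T=f["K"],f["T"]
P=ray([(213.5,111),(347.7,111)],K,T,.012)[:,:2]*1000;m=P.mean(0);t=P[1]-P[0];t/=np.linalg.norm(t);print(P,"yaw",np.degrees(np.arctan2(t[1],t[0])),"thick",m-30*np.array([-t[1],t[0]]))
E
```

```text
13.3 [ 0.61681827 -0.08331473  0.08899064] [ 0.64435717  0.58260575 -2.85849646]
yaw 12.855044766321377
[[547.85938818 -20.04014273]
 [651.85738052   3.56312021]] yaw 12.787163411333594 thick [606.49828492 -37.49448023]
```

View pics/s6.png

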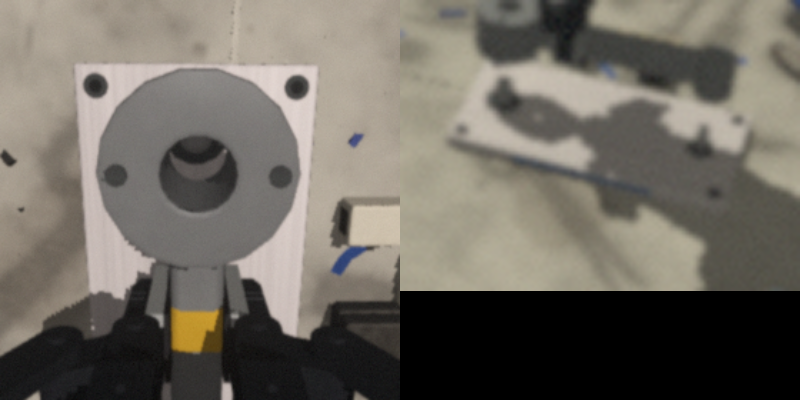

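```bash
python3 hub.py w6 .1081; python3 - <<'E'
from h import *
f=np.load("w6.npz");K,T=f["K"],f["T"]
P=ray([(192.5,105.5),(362.6,106.2)],K,T,.012)[:,:2]*1000;m=P.mean(0);t=P[1]-P[0];print(P,np.linalg.norm(t));t/=np.linalg.norm(t);print("yaw",np.degrees(np.arctan2(t[1],t[0])),"thick",m-30*np.array([-t[1],t[0]]))
f=np.load("sc6.npz");p,d,K,T=f["p"],f["d"],f["K"],f["T"];C=cloud(d,K,T)
def blob(m,name):
    n,l,s,c=cv2.connectedComponentsWithStats(m.astype(np.uint8))
    for k in range(1,n):
        if s[k,4]>6:
            A=C[l==k]*1000; print(name,s[k],A.min(0).round(0),A.max(0).round(0),"c",np.r_[(A.min(0)+A.max(0))/2].round(1))
X,Y,Z=C[...,0],C[...,1],C[...,2]
reg=(X>.55)&(X<.70)
blob(reg&(Z>.095)&(Z<.115)&(Y<-.16)&(Y>-.24),"eye top")
blob(reg&(Z>.101)&(Z<.115)&(Y>-.07)&(Y<.0),"hub top")
blob(reg&(Z>.020)&(Z<.045)&(Y<-.16)&(Y>-.22),"thin pin")
blob(reg&(Z>.020)&(Z<.045)&(Y>-.07)&(Y<.0),"thick pin")
E
```

```text
[  207   108   144   144 13871] [278.4319083  177.56974984]
plane slope,z [0.0004 0.0051 0.1078]
circle 606.7 -36.4 r 26.4 fitEllipse [array([606.4, -35.8]), array([50. , 50.8]), np.float64(19.3)]
circle 606.1 -34.7 r 9.1 fitEllipse [array([606.1, -34.7]), array([17.3, 17.8]), np.float64(99.1)]
band ((615.86767578125, -82.64337158203125), (13.784247398376465, 14.536208152770996), 8.890458106994629) [615.10311722 -82.19476104]
[[547.52865331 -19.35571273]
 [652.2933821    4.08037087]] 107.35407963111913
yaw 12.609579691600658 thick [606.46020997 -36.9140792 ]
eye top [364 192  20  10 116] [ 625. -207.   95.] [ 655. -160.  105.] c [ 640.2 -183.8  100.3]
hub top [311 176  18  13 166] [581. -63. 101.] [634. -12. 110.] c [607.4 -37.4 105.5]
thin pin [372 214   4   6  13] [ 637. -198.   22.] [ 643. -190.   35.] c [ 639.7 -193.7   28. ]
thick pin [317 201   5   6  26] [598. -43.  22.] [612. -32.  36.] c [604.8 -37.2  29.2]
```

Emit:
{"api": "apply_moves", "payload": {"targets": [[[0,0,-0.04,0,-1],[0,0,0,0,-1],[0,0,0,0,-1],[0,0,0,0,-1],[0,0,0,0,-1],[0,0,0,0,-1]]]}}

```text
clock: 13.9
eef_pos: [0.6162, -0.0832, 0.0863]
tool_rot: [0.623, 0.782, 0.0, 0.0]
ft_force: [0.7, -0.6, -3.9]
grip_width: 0.0152
grasp_force: 59.2
```

```bash
python3 -c "
from workcell import order
print(order.job_done())"
```

```text
the job is handed in; nothing more can be done
None
```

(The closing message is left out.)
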